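Clear the standards, then hold the sample cuvette in the light path

TASK

Sort the two measured standards from the rack: red-stoppered cuvette into the red tray, blue-stoppered into the blue tray, without dropping them. Then take the white-stoppered sample and finish while still holding it, upright and still in mid-air, in the middle of the photometer's light path with the light passing squarely through its two clear windows. Grip cuvettes by their frosted broad faces only, never by windows or stopper, and do not knock the photometer, bottle, petri dish or timer.

Things in the scene. Friction and masses are not known exactly. Their poses are not given: they have to be found in the camera images.
- red_cell: Glass cuvette, red stopper; a measured standard. Upright, glass 22.5 (its x) x 12.5 (its y) x 48 mm, stopper 18.5 x 9 mm and 8 mm higher; 22 g. Broad faces at +y and -y, 12.5 mm apart, 19.5 mm long, are frosted white; narrow ends at +x and -x are clear windows. Origin: centre of underside. Starts in any one of the rack's slots, parallel to the rack.
- blue_cell: Glass cuvette, blue stopper; a measured standard. Upright, glass 22.5 (its x) x 12.5 (its y) x 48 mm, stopper 18.5 x 9 mm and 8 mm higher; 22 g. Broad faces at +y and -y, 12.5 mm apart, 19.5 mm long, are frosted white; narrow ends at +x and -x are clear windows. Origin: centre of underside. Starts in any one of the rack's slots, parallel to the rack.
- sample_cell: Glass cuvette, white stopper; the sample. Upright, glass 22.5 (its x) x 12.5 (its y) x 48 mm, stopper 18.5 x 9 mm and 8 mm higher; 22 g. Broad faces at +y and -y, 12.5 mm apart, 19.5 mm long, are frosted white; narrow ends at +x and -x are clear windows. Origin: centre of underside. Starts in any one of the rack's slots, parallel to the rack.
- sample_cell_center (a point): centre of the sample cuvette's glass, 24 mm above its underside; axes as the cuvette's: x through the clear windows, z up
- red_cell_center (a point): centre of the red-stoppered cuvette's glass, 24 mm above its underside
- blue_cell_center (a point): centre of the blue-stoppered cuvette's glass, 24 mm above its underside
- red_cell_windows: the two clear window panes at the narrow ends of the red cuvette (red stopper); same frame as the cuvette; not to be touched
- red_cell_stopper: the red stopper on top of the red cuvette; same frame as the cuvette (48 to 56 mm above its underside); not to be touched
- blue_cell_windows: the two clear window panes at the narrow ends of the blue cuvette (blue stopper); same frame as the cuvette; not to be touched
- blue_cell_stopper: the blue stopper on top of the blue cuvette; same frame as the cuvette (48 to 56 mm above its underside); not to be touched
- sample_cell_windows: the two clear window panes at the narrow ends of the sample cuvette (white stopper); same frame as the cuvette; not to be touched
- sample_cell_stopper: the white stopper on top of the sample cuvette; same frame as the cuvette (48 to 56 mm above its underside); not to be touched
- rack: fixed grey block 170 (its x) x 50 (y) x 24 mm high; three slots 25.5 x 15.5 mm, 14 mm deep, at x = -55, 0, +55 mm, long side along x; slot floor 10 mm above the worktop. Origin: centre of its underside. Cuvettes stand in it with their windows facing along the row and 34 mm of glass above the block.
- red_tray: fixed open red tray, outside 90 (its x) x 110 (y) x 18 mm high, walls 4 mm, inner floor 4 mm above the worktop. Origin: centre of its underside.
- blue_tray: fixed open blue tray, same shape as the red one. Origin: centre of its underside.
- photometer: fixed photometer: dark base plate 230 (its x) x 70 x 10 mm, silver ribbed lamp barrel with yellow lens at -x, black detector box with steel-ringed aperture at +x, tops 98 mm above the worktop. Light runs along x from lens to aperture, 75 mm above the worktop, across an open gap of 94 mm; nothing there carries a cuvette. Origin: centre of its underside.
- beam (a point): middle of the light path, on its axis, 75 mm above the worktop, midway between lamp and detector; x runs along the light, z up
- brown_bottle: bystander: brown bottle with a blue cap, 52 mm wide, 125 mm tall, loose, behind the rack. Origin: centre of its underside.
- petri_dish: bystander: closed petri dish, 87 mm wide, 16 mm high, loose, behind the rack. Origin: centre of its underside.
- timer: bystander: white lab timer lying flat, 66 x 58 x 19 mm, loose, in front of the photometer. Origin: centre of its underside.
Things that resemble listed ones, but are neither listed nor needed, are in the scene too. Leave any green or purple look-alike of the sample_cell alone.

How it is judged (in metres and radians):
On the way:
1. the red-stoppered cuvette lies or stands let go in the red tray and the blue-stoppered one in the blue tray (x of red_cell_center in the frame of red_tray between -0.041 and 0.041 m and y of red_cell_center in the frame of red_tray between -0.051 and 0.051 m and z of red_cell_center in the frame of red_tray below 0.04 m and contact force between the fingers and red_cell below 0.05 N and linear speed of each of red_cell, blue_cell below 0.05 m/s and x of blue_cell_center in the frame of blue_tray between -0.041 and 0.041 m and y of blue_cell_center in the frame of blue_tray between -0.051 and 0.051 m and z of blue_cell_center in the frame of blue_tray below 0.04 m and contact force between the fingers and blue_cell below 0.05 N), for 0.2 s.
At the end, for the whole second after the job is handed in: Sample held by the fingers alone, still, clear of the photometer; glass centre within 5 mm sideways, 8 mm in height, 20 mm along the light of the path's middle; windows square to the light and upright within 0.15 rad; red and blue cuvettes let go at rest in their own trays (all of step 1 and x of sample_cell_center in the frame of beam between -0.02 and 0.02 m and y of sample_cell_center in the frame of beam between -0.005 and 0.005 m and z of sample_cell_center in the frame of beam between -0.008 and 0.008 m and angle between the x axis of sample_cell and the x axis of beam, either way round below 0.15 rad and angle between sample_cell's own z axis and vertical below 0.15 rad and contact force between the fingers and sample_cell above 1 N and contact force between sample_cell and photometer below 0.05 N and linear speed of sample_cell below 0.02 m/s); the arm keeps its last pose, push and grip.
It fails at once if a clear window or the stopper of a cuvette is pressed by the fingers (over 1 N) (contact force between the fingers and red_cell_windows above 1 N or contact force between the fingers and red_cell_stopper above 1 N or contact force between the fingers and blue_cell_windows above 1 N or contact force between the fingers and blue_cell_stopper above 1 N or contact force between the fingers and sample_cell_windows above 1 N or contact force between the fingers and sample_cell_stopper above 1 N).
It fails at once if a cuvette is dropped (falls free of the fingers at over 0.7 m/s, about 25 mm) ((linear speed of red_cell above 0.7 m/s and contact force between the fingers and red_cell below 0.05 N) or (linear speed of blue_cell above 0.7 m/s and contact force between the fingers and blue_cell below 0.05 N) or (linear speed of sample_cell above 0.7 m/s and contact force between the fingers and sample_cell below 0.05 N)).
It fails at once if the photometer is knocked (over 3 N from the robot or the sample) (contact force between any of the arm, the fingers, sample_cell and photometer above 3 N).
It fails at once if the bottle, the petri dish or the timer is shifted by more than 20 mm (distance of any of brown_bottle, petri_dish, timer from where it was at the start of the episode above 0.02 m).
It also fails if it takes over 72 s, if anything falls off the work surface, if the arm or the gripper's body presses on something with over 40 N, if the wrist force passes 120 N, or if a joint passes its speed limit or range.

ROBOT

A 6-joint arm with a two-finger parallel gripper is mounted at the origin on a cart in front of the work surface, level with it; the furniture and walls round the work are solid. World frame = base frame: x ahead of the robot, y to its left, z up, the work surface at z = 0. Lengths are in mm, angles in degrees, forces in N, time in s.
With the tool pointing down it reaches from about 350 to 850 mm from the base axis. Payload 8.1 kg.
Tool frame: the origin (TCP) lies at the very end of the fingers, on their centre line; the grasp point (between the pads) lies 19 mm behind it (tcp_to_grasp is the distance from the TCP to the grasp point, in mm); z points along the fingers, x is the direction in which the jaws open and shut, and the axes are right-handed (so a half turn about z gives the same grasp; the last joint's range is limited). The gripper opens to 85 mm and grips with 20 to 120 N. Pads are 22 mm wide; open, the fingers measure 114 mm over their backs; the gripper's body (76 mm by 85 mm) begins 54 mm behind the grasp point. The pads swing forward as they close: fully open they stand 13 mm farther back than shut.
Start: joints at [65.409, 7.471, 85.268, -0, 87.261, -4.893], TCP at [202.219, 564.901, 231.292] pointing down, gripper open.
Joint ranges: [-169.43, 169.43], [-51.17, 129.36], [1.28, 143.12], [-76.62, 256.62], [0, 156.53], [-152.29, 152.29]. Speed limits (degrees/s): [136.94, 136.94, 159.86, 180, 180, 180].

INTERFACE

Orientations are given as [roll, pitch, yaw] about the fixed x, y, z axes, in that order (R = Rz(yaw) Ry(pitch) Rx(roll)).
In Python, from bench import * gives the robot as it stands. The module is installed in compiled form; this text tells all that it offers.
- The arm moves only by the tool apply_moves, never from a script. Its argument "targets" is text: rows parted by semicolons, each of 7 numbers parted by spaces: the turn, a rotation vector about the tool's x, y, z in rad, then the shift along the tool's x, y, z in cm, then the finger opening in cm, from 0 to 8.54. A call has exactly 5 rows; each row is the pose to reach, as a shift and turn from the pose commanded when the call began, along the tool's axes at that moment; what a row does not reach only later rows make up. A row lasts 1/10 s, in which the tool goes at most 50 mm and 8.59 degrees, less where a joint would pass 70% of its speed; a pose out of reach is approached as far as the arm can. A call with a gripper value outside its range is refused whole. The fingers move at their own pace and stop on an object; "force" is the grip in N (left out, the last holds). Time passes only in rows, so rows that repeat a pose let the fingers close, or fill a call up. It gives the time, the measured TCP pose, the force and the opening at its end, in the units of the state.
- sense(): the state, without advancing time (a new reading comes with each control period).
- snapshot(name): name is "side" or "top"; returns the picture (420x560x3 uint8, red, green, blue); there is no depth.
- camera_model(name): a dict with "fx", "fy", "cx", "cy" (pixels), "position" and "attitude" of the camera in the world. Camera axes: x right, y up, looking along -z (the intrinsics and any distortion apply to the point x, -y, -z); pixel columns grow to the right and rows downward; lengths in mm; the calibration is good to about 2 mm. A picture is of the moment at which its call begins. camera_model takes no time and is no camera call.
- hand_in(): hands the job in, once; it reports no verdict.
Trained networks look in the newest picture that a camera, given by its name, has taken for a name from the list of things; names that differ only in an ending like _2 or _b are one class to them, and where a whole thing is asked for, a point or a joint stands for the part that bears it (a point fixed in the world has none). Each returns a list of dicts, best first, with "confidence" (0 to 1); they miss things now and then, are a little off and sometimes report something else, mostly with a low value. They report only what shows in the picture. A call takes as long as a camera call. They do not tell look-alikes from the thing itself.
- recognise(camera, query): "at" ([row, column] in pixels, amid what is visible of it).
- place_of(camera, query): "at" ([row, column] in pixels: a listed point, or the origin of a listed thing).
The state is a dict: "time": time; "joint_pos": joint angles; "qd": joint speeds; "joint_efforts": joint torques, N m; "tool_pos": TCP position; "tcp_rot": TCP orientation; "ft_force": force on the tool from outside, world axes, zero at the start; "wrist_torque": the same for the moment, N m; "finger_gap": finger opening in mm.
Only numpy, scipy, OpenCV 4.12 (cv2) and the standard library are available. Lean on these libraries where they do the work, as an engineer would, in place of code of your own. Each camera call takes 0.05 s, during which the arm holds its last target. There are 200 camera calls.

## Working session

There is one attempt and no reset: what is moved stays moved. The work goes in short steps, Python scripts to look and compute and a tool call to move; the robot and the scene stay as the last step left them, time stands still between calls to the robot, and variables do not carry over. Pictures are saved under pics/ and viewed, about 8 in all and at most 12, crops included, and the job is handed in when it is done.

Besides the shell and the picture viewer there is one more tool, called after "Call:" by a JSON object that holds its "fn" and its "kwargs". apply_moves: Moves the arm, as the interface text tells. Its arguments: {"type":"object","properties":{"targets":{"type":"string"},"force":{"type":"number"}},"required":["targets"]}

```bash
mkdir -p pics; python3 - <<'E'
from bench import *
import cv2
s=sense();print(s)
for n in("side","top"):
    cv2.imwrite(f"pics/{n}0.png",snapshot(n)[:,:,::-1]);print(n,camera_model(n))
    for q in("red_cell","blue_cell","sample_cell","rack","red_tray","blue_tray","photometer","beam","sample_cell_center","brown_bottle","petri_dish","timer"):
        print(q,[(round(d["confidence"],2),[round(float(v)) for v in d["at"]]) for d in place_of(n,q)][:5])
print(sense()["time"])
E
```

```text
{'time': 0.0, 'joint_pos': array([ 6.54086151e+01,  7.51624493e+00,  8.53293230e+01,  7.91262954e-04,
        8.72598590e+01, -4.89557526e+00]), 'qd': array([ 0.03797795, -0.05519252,  0.10959237, -0.03119374,  0.13276376,
       -0.02619433]), 'joint_efforts': array([-1.97176327e-03, -5.69399464e+01, -5.00542116e+01, -4.39092437e-04,
        1.52065273e-02,  4.42348187e-05]), 'tool_pos': array([201.98940492, 564.40485068, 230.23214289]), 'tcp_rot': array([-1.79990215e+02,  1.04974843e-01,  7.03041607e+01]), 'ft_force': array([ 0.15394493, -0.62070715, -0.38050239]), 'wrist_torque': array([0.01283658, 0.06176572, 0.02754166]), 'finger_gap': 85.3227647380441}
side {'fx': 468.199837791854, 'fy': 468.199837791854, 'cx': 281.900322944406, 'cy': 211.5641888952759, 'position': array([ 132.8507792 , -785.499519  ,  685.63817508]), 'attitude': array([ 55.91533793,  -0.5269802 , -27.91731779])}
red_cell [(0.72, [250, 259]), (0.23, [265, 303])]
blue_cell [(0.37, [273, 296])]
sample_cell [(0.75, [280, 345]), (0.74, [273, 301]), (0.74, [310, 239]), (0.57, [309, 302]), (0.48, [247, 315])]
rack [(
[... 595 characters left out ...]
848365, 1030.8197736 ]), 'attitude': array([ 26.27043551,  -0.5348012 , -68.67436778])}
red_cell [(0.4, [253, 278])]
blue_cell [(0.48, [253, 294]), (0.37, [181, 275])]
sample_cell [(0.63, [254, 293]), (0.62, [253, 318]), (0.58, [304, 302]), (0.55, [281, 342]), (0.54, [253, 275])]
rack [(0.73, [251, 298])]
red_tray [(0.6, [297, 378])]
blue_tray [(0.31, [250, 278])]
photometer [(0.67, [202, 181]), (0.3, [244, 275])]
beam [(0.65, [188, 177])]
sample_cell_center [(0.66, [228, 344]), (0.57, [250, 318]), (0.54, [277, 342]), (0.52, [246, 273]), (0.46, [216, 301])]
brown_bottle [(0.59, [185, 278])]
petri_dish [(0.54, [194, 336])]
timer [(0.84, [260, 200]), (0.55, [247, 299]), (0.25, [251, 316])]
1.3
```

```bash
python3 - <<'E'
import cv2
for n,(r0,r1,c0,c1) in {"side":(130,400,140,430),"top":(120,360,140,440)}.items():
    im=cv2.imread(f"pics/{n}0.png")[r0:r1,c0:c1]
    im=cv2.resize(im,None,fx=600/270 if n=="side" else 2.5,fy=600/270 if n=="side" else 2.5,interpolation=cv2.INTER_CUBIC);print(im.shape)
    cv2.imwrite(f"pics/{n}0c.png",im)
E
```

```text
(600, 644, 3)
(600, 750, 3)
```

View pics/side0c.png

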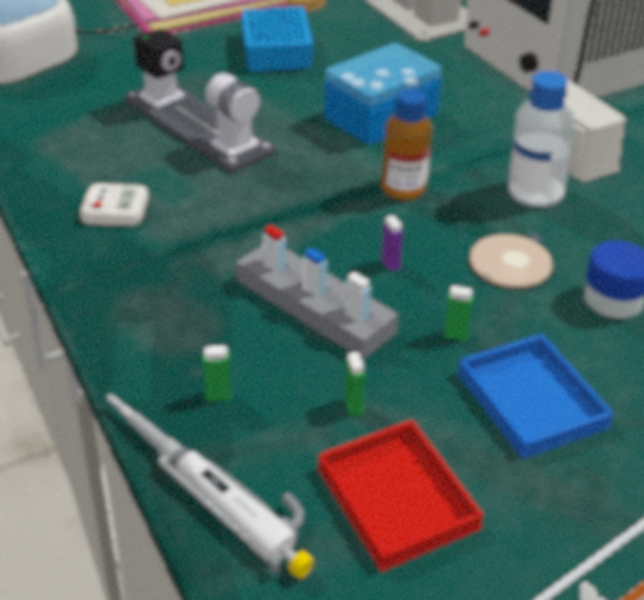

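View pics/top0c.png

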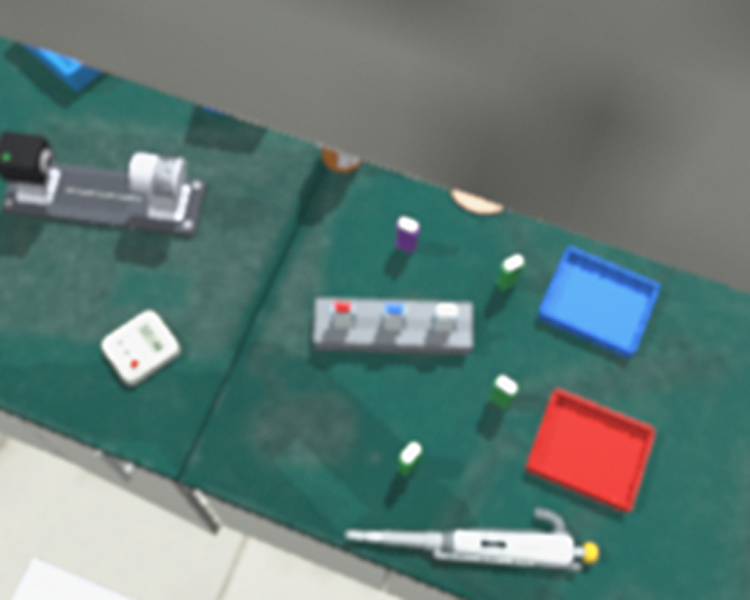

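The side view (full-image pixels) shows the rack with the red stopper at about [235,263], blue at [245,281] and white at [255,302]. The look-alikes are green at [290,237], [293,300] and [262,346], and purple at [230,316]. The clear, white-stoppered cell in the rack is the sample. The top view shows the same order. Next I measure.

```bash
cat > h.py <<'E'
import numpy as np, cv2
from scipy.spatial.transform import Rotation as Ro
from scipy.optimize import least_squares
from bench import *
C={n:camera_model(n) for n in("side","top")}
R={n:Ro.from_euler('xyz',C[n]["attitude"],degrees=True).as_matrix() for n in C}
def proj(n,P):
    p=(np.atleast_2d(P)-C[n]["position"])@R[n]
    return np.c_[C[n]["cy"]-C[n]["fy"]*p[:,1]/-p[:,2],C[n]["cx"]+C[n]["fx"]*p[:,0]/-p[:,2]]
def onz(n,rc,z):
    d=R[n]@np.array([(rc[1]-C[n]["cx"])/C[n]["fx"],-(rc[0]-C[n]["cy"])/C[n]["fy"],-1])
    o=C[n]["position"];return o+d*(z-o[2])/d[2]
def tri(a,b):
    f=lambda P:np.r_[proj("side",P)[0]-a,proj("top",P)[0]-b]
    s=least_squares(f,onz("top",b,30));return s.x,np.abs(s.fun).max()
E
python3 - <<'E'
from h import *
np.set_printoptions(precision=1,suppress=True)
def full(n,c,r):
    return (130+r/2.2222,140+c/2.2222) if n=="side" else (120+r/2.5,140+c/2.5)
def show(k,z,s=None,t=None):
    print(k,z,s and onz("side",full("side",*s),z)[:2],t and onz("top",full("top",*t),z)[:2], tri(full("side",*s),full("top",*t)) if s and t else"")
show("red",66,(273,232),(342,307)); show("blue",66,(316,256),(395,309)); show("white",66,(358,281),(447,310))
show("redtray",4,(400,498),(592,450)); show("bluetray",4,(535,397),(600,302))
for i,(s,t) in enumerate(zip([(319,460),(410,422),(481,516),(383,567-22)],[(558,392),(655,430),(632,510),(528,455)])): show("rt",18,s,t)
for s,t in zip([(459,374),(541,337),(610,407),(527,440)],[(570,248),(660,287),(632,355),(540,312)]): show("bt",18,s,t)
for s,t in zip([(236,262),(397,318)],[(314,300),(472,302)]): show("rack",24,s,t)
show("bottle",125,(412,100)); show("petri",16,(511,260),(478,200)); show("timer",19,(115,203),(140,347))
show("green1",56,(216,352),(411,455));show("green2",56,(355,362),(505,385));show("green3",56,(460,293),(513,263));show("purple",56,(393,225),(407,224))
show("phot base L",10,(130,98),(8,200));show("phot base near",10,(272,150),(195,230));
show("pipette tip",15,(108,397),(347,536));show("pip end",15,(300,565),(592,552))
show("whitebottle",60,(545,80));show("jar",40,(618,255))
print(tri((161,229),(188,177)),onz("side",(185,225),0),onz("top",(202,181),0),onz("side",(265,282),0),onz("top",(251,298),0))
E
```

```text
red 66 [487.3 -39.1] [487.6 -40.4] (array([486.8, -40.6,  67.3]), np.float64(0.0954644407113392))
blue 66 [507.2 -92.5] [506.  -93.1] (array([506.4, -93.3,  66.7]), np.float64(0.2034939301791212))
white 66 [ 524.4 -143.6] [ 525.  -144.4] (array([ 524.2, -144.4,   66.8]), np.float64(0.1394899238155176))
redtray 4 [ 457.3 -332.5] [ 457.1 -334.8] (array([ 456.1, -334.4,    6.8]), np.float64(0.06204033475410142))
bluetray 4 [ 623.7 -293.4] [ 622.2 -298. ] (array([ 619.6, -297.5,    9.6]), np.float64(0.026074085899978172))
rt 18 [ 411.9 -278.4] [ 499.4 -282.5] (array([ 445.5, -270.6,    8.5]), np.float64(17.98824154739475))
rt 18 [ 500.4 -277.7] [ 497.2 -388.7] (array([ 444.2, -363.8,  131.7]), np.float64(4.5095710566554885))
rt 18 [ 497.5 -385.6] [ 408.8 -387. ] (array([ 458.8, -398.8,   40.5]), np.float64(18.821359788079803))
rt 18 [ 416.2 -373.1] [ 423.5 -272.7] (array([ 472.3, -285. , -124.5]), np.float64(2.48799817317024))
bt 18 [ 570.4 -249.2] [ 667.2 -247.1] (array([ 615.2, -233.3,    2. ]), np.float64(16.214543367536407))
bt 18 [ 666.8 -244.2] [ 657.8 -354.4] (array([ 586.4, -333.
[... 1061 characters left out ...]
ray([610. , -68.1,  52.5]), np.float64(0.2113345474809023))
phot base L 10 [480.9 376.6] [488.9 382.4] (array([486.7, 384.6,   6. ]), np.float64(1.095075461781704))
phot base near 10 [590.8 177.6] [533.9 162.3] (array([558.1, 156.7,  20.6]), np.float64(7.960637281215952))
pipette tip 15 [ 282.  -128.3] [ 280.8 -128.7] (array([ 281.4, -128.8,   15.5]), np.float64(0.2612827157564084))
pip end 15 [ 353.6 -357.7] [ 355.3 -360.8] (array([ 353.1, -359.9,   18.4]), np.float64(0.530425810934787))
whitebottle 60 [934.6  97.9] None 
jar 40 [ 794.  -201.2] None 
(array([533.1, 271. ,  88.4]), np.float64(1.4358562812860782)) [531.9 300.    0. ] [527.4 281.5   0. ] [513.2 -81.6   0. ] [510.5 -93.7   0. ]
```

```bash
cat > ov.py <<'E'
from h import *
def ov(imgs,rack,ph,out,extra=[]):
    pans=[]
    for tgt,(x,y,yaw) in (("r",rack),("p",ph)):
        c,s=np.cos(np.radians(yaw)),np.sin(np.radians(yaw))
        W=lambda p:np.array([x,y,0])+np.array(p,float)@np.array([[c,s,0],[-s,c,0],[0,0,1]])
        hx,hy,hz=(85,25,24) if tgt=="r" else (115,35,10)
        rect=W([[hx,hy,hz],[-hx,hy,hz],[-hx,-hy,hz],[hx,-hy,hz]])
        pts=W([[u,0,66] for u in(-55,0,55)]) if tgt=="r" else W([[-47,0,75],[0,0,75],[47,0,75]])
        for n in("side","top"):
            c0=proj(n,W([[0,0,40]]))[0];k=(4 if tgt=="r" else 3.5) if n=="side" else 4
            w,h=400,300;M=np.float32([[k,0,w/2-k*c0[1]],[0,k,h/2-k*c0[0]]])
            im=cv2.warpAffine(imgs[n],M,(w,h),flags=cv2.INTER_CUBIC)
            q=lambda P:np.int32(proj(n,P)[:,::-1]@M[:,:2].T+M[:,2])
            cv2.polylines(im,[q(rect)],True,(0,255,255),1)
            for p in q(pts): cv2.drawMarker(im,tuple(map(int,p)),(255,0,255),cv2.MARKER_CROSS,9,1)
            for e in extra: cv2.drawMarker(im,tuple(map(int,q(e)[0])),(0,255,0),cv2.MARKER_CROSS,9,1)
            pans.append(im)
    cv2.imwrite(out,np.vstack([np.hstack(pans[:2]),np.hstack(pans[2:])]))
E
python3 -c "
from ov import *
ov({n:cv2.imread(f'pics/{n}0.png') for n in('side','top')},(505.7,-92.8,109.9),(530,275,107),'pics/m1.png')"
```

```text
(no output)
```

View pics/m1.png

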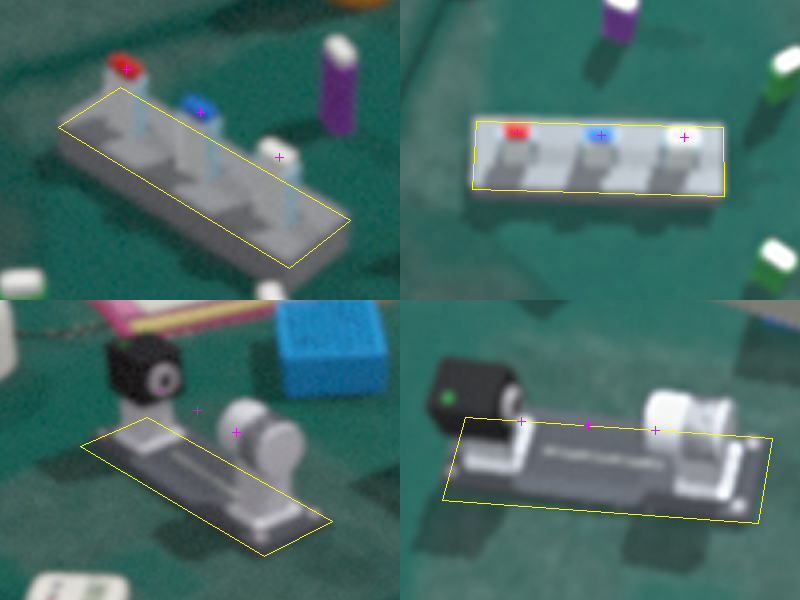

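```bash
python3 - <<'E'
import cv2,numpy as np
o=[]
for n,(r0,c0) in {"side":(138,188),"top":(165,138)}.items():
    im=cv2.imread(f"pics/{n}0.png")[r0:r0+65,c0:c0+88]
    if n=="side": im=cv2.imread(f"pics/{n}0.png")[r0:r0+70,c0:c0+80];k=5
    im=cv2.resize(im,None,fx=5 if n=="side" else 4.5,fy=5 if n=="side" else 4.5,interpolation=cv2.INTER_CUBIC)
    im=cv2.convertScaleAbs(im,alpha=1.6,beta=10)
    o.append(cv2.copyMakeBorder(im,0,350-im.shape[0],0,400-im.shape[1],cv2.BORDER_CONSTANT))
cv2.imwrite("pics/p1.png",np.hstack(o))
E
```

```text
(no output)
```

View pics/p1.png

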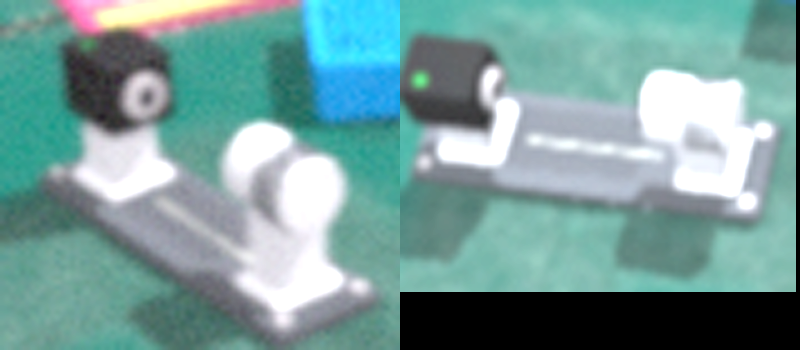

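```bash
python3 - <<'E'
from ov import *
np.set_printoptions(precision=2,suppress=True)
S=lambda u,v:(138+v/5,188+u/5); T=lambda u,v:(165+v/4.5,138+(u-400)/4.5)
obs=[("side",(115,35,10),S(42,177)),("side",(-115,35,10),S(275,336)),("side",(-115,-35,10),S(378,292)),("side",(47,0,75),S(146,96)),
("top",(115,35,10),T(416,180)),("top",(-115,35,10),T(766,218)),("top",(-115,-35,10),T(780,122)),("top",(47,0,75),T(492,82))]
line=[("side",S(158,202)),("side",S(253,260)),("top",T(530,138)),("top",T(662,157))]
def f(p):
    x,y,a=p;c,s=np.cos(a),np.sin(a);W=lambda q:np.array([x+c*q[0]-s*q[1],y+s*q[0]+c*q[1],q[2]])
    r=[ (proj(n,W(q))[0]-o) for n,q,o in obs]
    l=[ ((onz(n,o,10)[:2]-[x,y])@[-s,c])/2.2 for n,o in line]
    return np.r_[np.ravel(r),l]
s=least_squares(f,[530,275,1.85],loss="soft_l1");print(s.x,np.degrees(s.x[2]));print(f(s.x))
x,y,a=s.x
ov({n:cv2.imread(f'pics/{n}0.png') for n in('side','top')},(505.7,-92.8,109.9),(x,y,np.degrees(a)),'pics/m2.png')
E
```

```text
[536.79 282.75   1.81] 103.48266233638967
[-0.4  -0.65  0.7   0.85  0.21  0.85  0.58  0.35 -1.79 -1.86 -0.22 -2.13
  0.06 -0.14  1.31  1.03  0.13 -1.2  -0.19  0.51]
```

View pics/m2.png

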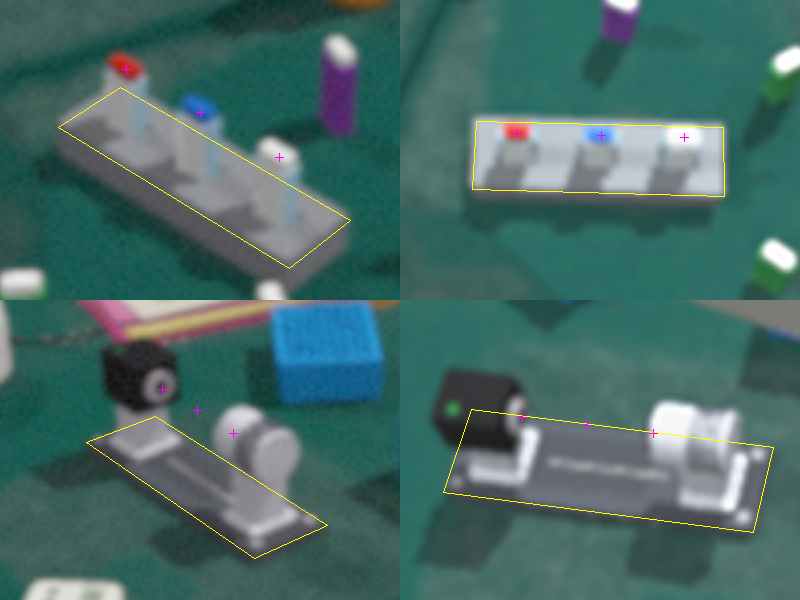

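The photometer axis is at yaw about 103.5° with its middle near (537,283), and the overlay agrees to about 1–2 px. The rack overlay also fits. The white cell in the rack, whose windows show light blue along the row, is the sample.

```bash
cat > go.py <<'E'
import sys
from h import *
s=sense();x,y,z,yaw=map(float,sys.argv[1:5])
A=Ro.from_euler('xyz',s["tcp_rot"],degrees=True);B=Ro.from_euler('xyz',[180,0,yaw],degrees=True)
d=A.inv().apply(np.array([x,y,z])-s["tool_pos"])/10
print("t",s["time"],"tcp",s["tool_pos"].round(1),s["tcp_rot"].round(2),"gap",round(s["finger_gap"],1),"F",s["ft_force"].round(1))
print("rot",(A.inv()*B).as_rotvec().round(4),"shift cm",d.round(2),"rows",np.linalg.norm(d)/5)
E
python3 go.py 487 -41.1 150 19.9
```

```text
t 1.3 tcp [202.2 564.9 231.3] [180.    0.   70.3] gap 85.0 F [0.1 0.6 0. ]
rot [0.     0.     0.8797] shift cm [-47.46  47.24   8.13] rows 13.4898767802337
```

Call:
{"fn": "apply_moves", "kwargs": {"targets": "0 0 0 -3.2 3.1 0.5 6; 0 0 0 -6.4 6.3 1.0 4; 0 0 0 -9.6 9.5 1.6 3.5; 0 0 0 -12.8 12.6 2.2 3.5; 0 0 0 -16 15.8 2.7 3.5", "force": 30}}

```text
time: 1.8
tool_pos: [297.3, 359.5, 204.0]
tcp_rot: [180.0, -0.0, 70.3]
ft_force: [0.9, -0.1, 0.9]
finger_gap: 35.2
```

Call:
{"fn": "apply_moves", "kwargs": {"targets": "0 0 0 -3.2 3.1 0.5 3.5; 0 0 0 -6.4 6.3 1.0 3.5; 0 0 0 -9.6 9.5 1.6 3.5; 0 0 0 -12.8 12.6 2.2 3.5; 0 0 0 -16 15.8 2.7 3.5"}}

```text
time: 2.3
tool_pos: [392.3, 155.4, 177.3]
tcp_rot: [180.0, -0.0, 70.3]
ft_force: [1.2, 0.7, -0.4]
finger_gap: 35.2
```

Call:
{"fn": "apply_moves", "kwargs": {"targets": "0 0 0.14 -3.2 3.1 0.5 3.5; 0 0 0.28 -6.4 6.3 1.0 3.5; 0 0 0.42 -9.6 9.5 1.6 3.5; 0 0 0.56 -12.5 12.6 2.2 3.5; 0 0 0.7 -15.4 15.6 2.7 3.5"}}

```text
time: 2.8
tool_pos: [487.5, -42.4, 150.2]
tcp_rot: [180.0, -0.0, 29.8]
ft_force: [0.6, 0.9, 0.6]
finger_gap: 34.8
```

```bash
python3 go.py 487 -41.1 110 19.9
```

```text
t 2.8 tcp [487.5 -42.4 150.2] [ 1.7998e+02 -3.0000e-02  2.9830e+01] gap 34.8 F [0.6 0.9 0.6]
rot [ 0.0003 -0.0006  0.1733] shift cm [ 0.02 -0.14  4.02] rows 0.805008205640752
```

Call:
{"fn": "apply_moves", "kwargs": {"targets": "0 0 0.09 0 -0.1 2 3; 0 0 0.173 0 -0.14 4 3; 0 0 0.173 0 -0.14 6 3; 0 0 0.173 0 -0.14 7.5 3; 0 0 0.173 0 -0.14 7.5 3"}}

```text
time: 3.3
tool_pos: [484.2, -38.9, 72.9]
tcp_rot: [-179.9, 0.2, 20.3]
ft_force: [-0.1, 0.5, 0.0]
finger_gap: 30.1
```

```bash
python3 go.py 487 -41.1 30 19.9; python3 - <<'E'
from ov import *
im={n:snapshot(n)[:,:,::-1].copy() for n in C}
t=sense()["tool_pos"]
ov(im,(505.7,-92.8,109.9),(505.7,-92.8,109.9),'pics/a1.png',[t,t+[0,0,19]])
E
```

```text
t 3.3 tcp [484.2 -38.9  72.9] [-179.87    0.22   20.27] gap 30.1 F [-0.1  0.5  0. ]
rot [-0.0023  0.0038  0.0065] shift cm [0.21 0.31 4.29] rows 0.8615516063237358
```

View pics/a1.png

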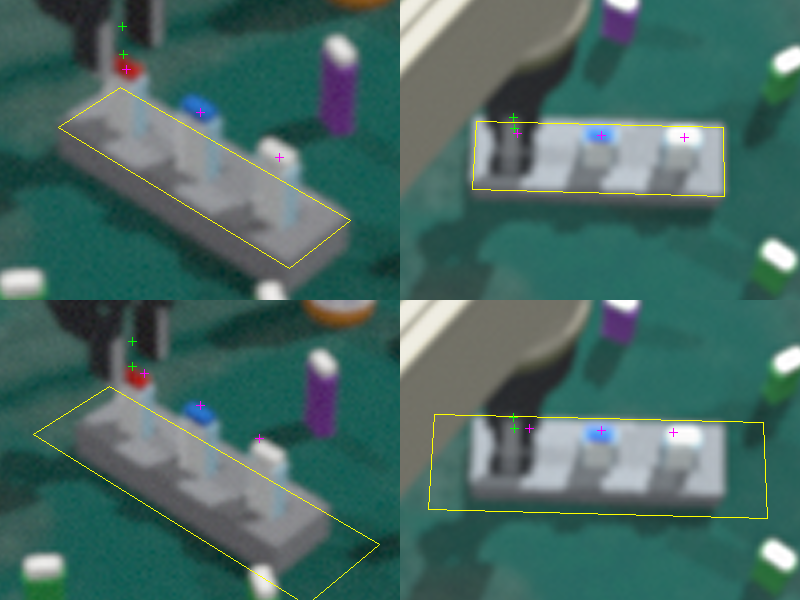

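Side view: the fingers straddle the red stopper (at panel [127,68]), with the jaw axis across the broad faces. The pose reading is off by 2–3 mm, so I'll hold still and read it again.

Call:
{"fn": "apply_moves", "kwargs": {"targets": "0 0 0 0 0 0 3; 0 0 0 0 0 0 3; 0 0 0 0 0 0 3; 0 0 0 0 0 0 3; 0 0 0 0 0 0 3"}}

```text
time: 3.9
tool_pos: [486.2, -39.2, 75.5]
tcp_rot: [180.0, -0.0, 20.3]
ft_force: [-0.9, 0.5, -0.8]
finger_gap: 30.2
```

```bash
python3 go.py 487 -41.1 30 19.9;python3 -c "
from bench import *
for i in range(3): snapshot('side');s=sense();print(s['tool_pos'],s['qd'].round(2))"
```

```text
t 3.9 tcp [486.2 -39.2  75.5] [ 1.7999e+02 -2.0000e-02  2.0290e+01] gap 30.2 F [-0.9  0.5 -0.8]
rot [ 0.0002 -0.0003  0.0067] shift cm [0.01 0.2  4.55] rows 0.9114110922484416
[486.20028691 -39.24173785  75.44830316] [-0.05 -0.05  0.23 -0.02 -0.13  0.11]
[486.17828942 -39.25634302  75.39646027] [-0.13  0.1   0.06 -0.   -0.13  0.06]
[486.11324591 -39.23006516  75.3043182 ] [ 0.05  0.1  -0.03  0.01  0.11  0.12]
```

Call:
{"fn": "apply_moves", "kwargs": {"targets": "0 0 0 0 0.2 0 3; 0 0 0.007 0 0.2 1.2 3; 0 0 0.007 0 0.2 2.4 3; 0 0 0.007 0 0.2 3.6 3; 0 0 0.007 0 0.2 4.55 3"}}

```text
time: 4.55
tool_pos: [485.7, -40.9, 27.8]
tcp_rot: [-179.9, 0.1, 19.9]
ft_force: [-0.8, -0.0, 1.1]
finger_gap: 29.7
```

Call:
{"fn": "apply_moves", "kwargs": {"targets": "0 0 0 0 0 0 2; 0 0 0 0 0 0 1; 0 0 0 0 0 0 0.8; 0 0 0 0 0 0 0.8; 0 0 0 0 0 0 0.8", "force": 30}}

```text
time: 5.05
tool_pos: [488.0, -41.0, 30.4]
tcp_rot: [180.0, -0.1, 19.9]
ft_force: [5.9, 1.9, -4.5]
finger_gap: 11.7
```

```bash
python3 go.py 487 -41.1 30 19.9
```

```text
t 5.05 tcp [488.  -41.   30.4] [ 1.7996e+02 -1.4000e-01  1.9880e+01] gap 11.7 F [ 5.9  1.9 -4.5]
rot [ 0.0007 -0.0024 -0.0003] shift cm [-0.1  -0.02  0.04] rows 0.021424796686382745
```

Gripped (gap 11.7). Lift.

Call:
{"fn": "apply_moves", "kwargs": {"targets": "0 0 0 0 0 -1.5 0.8; 0 0 0 0 0 -3.5 0.8; 0 0 0 0 0 -6 0.8; 0 0 0 0 0 -8.5 0.8; 0 0 0 0 0 -10 0.8"}}

```text
time: 5.55
tool_pos: [487.6, -41.4, 132.3]
tcp_rot: [179.9, -0.1, 19.9]
ft_force: [0.7, 0.3, -0.9]
finger_gap: 12.2
```

```bash
python3 go.py 456.5 -334 100 19.9
```

```text
t 5.55 tcp [487.6 -41.4 132.3] [ 1.7991e+02 -1.1000e-01  1.9880e+01] gap 12.2 F [ 0.7  0.3 -0.9]
rot [ 0.0016 -0.002  -0.0003] shift cm [-12.88  26.45   3.25] rows 5.9194345890588895
```

Call:
{"fn": "apply_moves", "kwargs": {"targets": "0 0 0 -1 2 0 0.8; 0 0 0 -2.5 5.2 0 0.8; 0 0 0 -4.2 8.7 0 0.8; 0 0 0 -5.9 12.2 0 0.8; 0 0 0 -7.6 15.7 0 0.8"}}

```text
time: 6.05
tool_pos: [468.1, -216.0, 129.7]
tcp_rot: [-180.0, 0.0, 19.9]
ft_force: [0.3, 0.3, -1.1]
finger_gap: 11.9
```

Call:
{"fn": "apply_moves", "kwargs": {"targets": "0 0 0 -1.6 3.3 0.5 0.8; 0 0 0 -3.1 6.4 1.5 0.8; 0 0 0 -4.4 9 3 0.8; 0 0 0 -5.3 10.8 5 0.8; 0 0 0 -5.3 10.8 7 0.8"}}

```text
time: 6.55
tool_pos: [455.0, -337.1, 59.4]
tcp_rot: [179.9, 0.0, 19.7]
ft_force: [-0.2, 0.9, 0.4]
finger_gap: 12.2
```

Call:
{"fn": "apply_moves", "kwargs": {"targets": "0 0 0 0 0 0.5 0.8; 0 0 0 0 0 1 0.8; 0 0 0 0 0 1 0.8; 0 0 0 0 0 1 0.8; 0 0 0 0 0 1 0.8"}}

```text
time: 7.05
tool_pos: [456.4, -334.4, 51.0]
tcp_rot: [179.9, -0.0, 19.9]
ft_force: [-0.7, -0.2, -0.3]
finger_gap: 12.0
```

```bash
python3 go.py 456.5 -334 25.5 19.9
```

```text
t 7.05 tcp [ 456.4 -334.4   51. ] [ 1.799e+02 -5.000e-02  1.992e+01] gap 12.0 F [-0.7 -0.2 -0.3]
rot [ 0.0017 -0.0009  0.0004] shift cm [ 0.02 -0.04  2.55] rows 0.5101617223828278
```

Call:
{"fn": "apply_moves", "kwargs": {"targets": "0 0 0 0 0 1 0.8; 0 0 0 0 0 1.8 0.8; 0 0 0 0 0 2.3 0.8; 0 0 0 0 0 2.6 0.8; 0 0 0 0 0 2.6 0.8"}}

```text
time: 7.55
tool_pos: [455.1, -333.8, 22.9]
tcp_rot: [-179.9, 0.0, 19.9]
ft_force: [0.3, -0.3, -0.5]
finger_gap: 12.2
```

Call:
{"fn": "apply_moves", "kwargs": {"targets": "0 0 0 0 0 0 0.8; 0 0 0 0 0 0 0.8; 0 0 0 0 0 0 1.5; 0 0 0 0 0 0 2.2; 0 0 0 0 0 0 3"}}

```text
time: 8.05
tool_pos: [455.7, -334.3, 24.0]
tcp_rot: [180.0, -0.0, 19.9]
ft_force: [-0.0, -0.2, 0.0]
finger_gap: 29.8
```

Call:
{"fn": "apply_moves", "kwargs": {"targets": "0 0 0 0 0 0 3; 0 0 0 0 0 -1 3; 0 0 0 0 0 -4 3; 0 0 0 0 0 -7 3; 0 0 0 0 0 -10 3"}}

```text
time: 8.55
tool_pos: [455.6, -334.1, 125.6]
tcp_rot: [180.0, -0.0, 19.9]
ft_force: [0.1, -0.8, -0.7]
finger_gap: 29.9
```

```bash
python3 go.py 506.6 -92.5 125 19.9; python3 - <<'E'
from h import *
o=[]
for n in C:
    im=snapshot(n)[:,:,::-1];c=proj(n,[500,-200,30])[0].astype(int)
    o.append(cv2.resize(im[c[0]-75:c[0]+75,c[1]-67:c[1]+67],None,fx=3,fy=3,interpolation=cv2.INTER_CUBIC)[:450,:400])
cv2.imwrite("pics/b1.png",np.hstack(o))
E
```

```text
t 8.55 tcp [ 455.6 -334.1  125.6] [179.99  -0.    19.88] gap 29.9 F [ 0.1 -0.8 -0.7]
rot [ 0.0002 -0.0001 -0.0003] shift cm [ 13.02 -20.99   0.06] rows 4.93944645345474
```

View pics/b1.png

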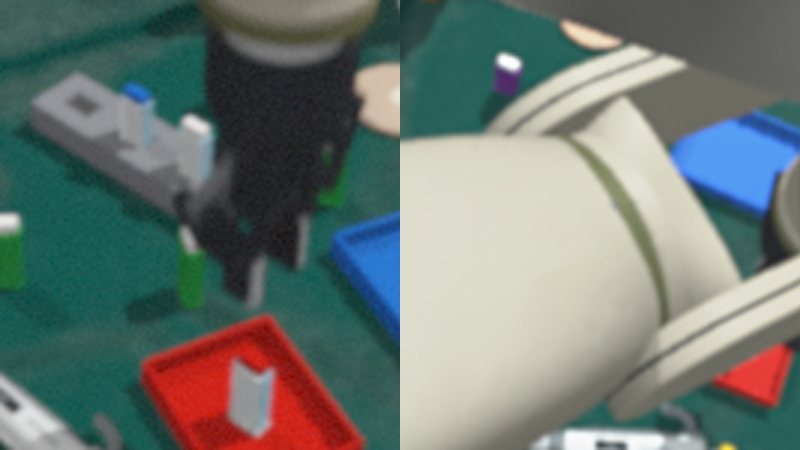

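The red cell stands upright in the red tray at panel [395,250], let go. Next is blue.

Call:
{"fn": "apply_moves", "kwargs": {"targets": "0 0 0 1.8 -3 0 3; 0 0 0 4.3 -6.9 0 3; 0 0 0 6.8 -11 0 3; 0 0 0 9.4 -15.1 0 3; 0 0 0 11.6 -18.7 0 3"}}

```text
time: 9.15
tool_pos: [501.2, -116.7, 124.0]
tcp_rot: [-180.0, -0.0, 19.9]
ft_force: [0.2, -0.0, -0.4]
finger_gap: 30.0
```

Call:
{"fn": "apply_moves", "kwargs": {"targets": "0 0 0 1 -1.6 0 3; 0 0 0 1.45 -2.3 1 3; 0 0 0 1.45 -2.3 3 3; 0 0 0 1.45 -2.3 4.5 3; 0 0 0 1.45 -2.3 4.5 3"}}

```text
time: 9.65
tool_pos: [504.4, -92.4, 75.4]
tcp_rot: [-179.8, 0.3, 19.8]
ft_force: [-0.5, -0.1, 0.2]
finger_gap: 30.2
```

Call:
{"fn": "apply_moves", "kwargs": {"targets": "0 0 0 0 0 0 3; 0 0 0 0 0 0 3; 0 0 0 0 0 0 3; 0 0 0 0 0 0 3; 0 0 0 0 0 0 3"}}

```text
time: 10.15
tool_pos: [507.2, -92.5, 79.3]
tcp_rot: [180.0, -0.0, 19.9]
ft_force: [0.7, 1.8, 0.3]
finger_gap: 30.1
```

```bash
python3 go.py 506.8 -92.4 30 19.9
```

```text
t 10.15 tcp [507.2 -92.5  79.3] [ 1.7997e+02 -4.0000e-02  1.9880e+01] gap 30.1 F [0.7 1.8 0.3]
rot [ 0.0005 -0.0007 -0.0004] shift cm [-0.04 -0.03  4.93] rows 0.9859512812799041
```

Call:
{"fn": "apply_moves", "kwargs": {"targets": "0 0 0 0 0 1.3 3; 0 0 0 0 0 2.7 3; 0 0 0 0 0 3.9 3; 0 0 0 0 0 4.6 3; 0 0 0 0 0 4.9 3"}}

```text
time: 10.65
tool_pos: [505.8, -92.0, 28.0]
tcp_rot: [-179.9, 0.1, 19.9]
ft_force: [-0.2, 0.3, -0.4]
finger_gap: 30.0
```

Call:
{"fn": "apply_moves", "kwargs": {"targets": "0 0 0 0 0 0 2; 0 0 0 0 0 0 1; 0 0 0 0 0 0 0.8; 0 0 0 0 0 0 0.8; 0 0 0 0 0 0 0.8"}}

```text
time: 11.15
tool_pos: [507.2, -92.4, 30.2]
tcp_rot: [180.0, -0.0, 19.9]
ft_force: [-0.3, 0.3, -1.2]
finger_gap: 11.9
```

Call:
{"fn": "apply_moves", "kwargs": {"targets": "0 0 0 0 0 -1.5 0.8; 0 0 0 0 0 -3.5 0.8; 0 0 0 0 0 -6 0.8; 0 0 0 0 0 -8.5 0.8; 0 0 0 0 0 -10 0.8"}}

```text
time: 11.65
tool_pos: [508.0, -92.6, 132.5]
tcp_rot: [179.9, -0.1, 19.9]
ft_force: [0.7, -0.1, 0.8]
finger_gap: 11.8
```

```bash
python3 go.py 620.5 -297 130 19.9
```

```text
t 11.65 tcp [508.  -92.6 132.5] [ 1.799e+02 -1.400e-01  1.988e+01] gap 11.8 F [ 0.7 -0.1  0.8]
rot [ 0.0018 -0.0025 -0.0004] shift cm [ 3.63 23.05  0.3 ] rows 4.666531455483161
```

Call:
{"fn": "apply_moves", "kwargs": {"targets": "0 0 0 0.4 2.5 0 0.8; 0 0 0 1 6.5 0 0.8; 0 0 0 1.7 10.7 0 0.8; 0 0 0 2.4 14.9 0 0.8; 0 0 0 3 18.8 0 0.8"}}

```text
time: 12.15
tool_pos: [599.6, -260.6, 129.6]
tcp_rot: [-180.0, 0.0, 19.9]
ft_force: [0.6, -0.1, 0.1]
finger_gap: 11.9
```

Call:
{"fn": "apply_moves", "kwargs": {"targets": "0 0 0 0.4 2.7 0.5 0.8; 0 0 0 0.65 4.2 2 0.8; 0 0 0 0.65 4.2 4.5 0.8; 0 0 0 0.65 4.2 6.8 0.8; 0 0 0 0.65 4.2 8 0.8"}}

```text
time: 12.65
tool_pos: [617.8, -295.5, 46.6]
tcp_rot: [-179.8, 0.2, 19.9]
ft_force: [0.2, -0.9, -1.2]
finger_gap: 11.8
```

Call:
{"fn": "apply_moves", "kwargs": {"targets": "0 0 0 0 0 0 0.8; 0 0 0 0 0 0 0.8; 0 0 0 0 0 0 0.8; 0 0 0 0 0 0 0.8; 0 0 0 0 0 0 0.8"}}

```text
time: 13.15
tool_pos: [620.2, -296.5, 51.1]
tcp_rot: [179.9, -0.1, 19.9]
ft_force: [-0.8, 0.0, 0.0]
finger_gap: 12.0
```

```bash
python3 go.py 620.5 -297 24.8 19.9
```

```text
t 13.15 tcp [ 620.2 -296.5   51.1] [ 1.7991e+02 -7.0000e-02  1.9890e+01] gap 12.0 F [-0.8  0.   0. ]
rot [ 0.0015 -0.0012 -0.0002] shift cm [0.01 0.05 2.63] rows 0.5268816731146322
```

Call:
{"fn": "apply_moves", "kwargs": {"targets": "0 0 0 0 0 1 0.8; 0 0 0 0 0 1.8 0.8; 0 0 0 0 0 2.3 0.8; 0 0 0 0 0 2.65 0.8; 0 0 0 0 0 2.65 0.8"}}

```text
time: 13.65
tool_pos: [619.2, -296.0, 23.8]
tcp_rot: [-180.0, 0.0, 19.9]
ft_force: [-4.3, 1.5, 8.0]
finger_gap: 12.2
```

Call:
{"fn": "apply_moves", "kwargs": {"targets": "0 0 0 0 0 0 0.8; 0 0 0 0 0 0 0.8; 0 0 0 0 0 0 1.5; 0 0 0 0 0 0 2.2; 0 0 0 0 0 0 3"}}

```text
time: 14.15
tool_pos: [619.3, -296.1, 22.8]
tcp_rot: [-180.0, 0.0, 19.9]
ft_force: [0.8, 0.4, 0.3]
finger_gap: 29.8
```

Call:
{"fn": "apply_moves", "kwargs": {"targets": "0 0 0 0 0 0 3; 0 0 0 0 0 -1 3; 0 0 0 0 0 -4 3; 0 0 0 0 0 -7 3; 0 0 0 0 0 -10 3"}}

```text
time: 14.65
tool_pos: [619.4, -296.2, 125.1]
tcp_rot: [180.0, -0.0, 19.9]
ft_force: [0.1, 0.4, 0.6]
finger_gap: 30.0
```

```bash
python3 go.py 525.5 -144.1 125 19.9
```

```text
t 14.65 tcp [ 619.4 -296.2  125.1] [ 1.7999e+02 -1.0000e-02  1.9880e+01] gap 30.0 F [0.1 0.4 0.6]
rot [ 0.0001 -0.0001 -0.0003] shift cm [ -3.66 -17.5    0.  ] rows 3.575122994890498
```

Call:
{"fn": "apply_moves", "kwargs": {"targets": "0 0 0 -0.5 -2.5 0 3; 0 0 0 -1.4 -6.5 0 3; 0 0 0 -2.3 -11 0 3; 0 0 0 -3.1 -15 0 3; 0 0 0 -3.66 -17.5 0 3"}}

```text
time: 15.15
tool_pos: [524.3, -141.9, 123.9]
tcp_rot: [-180.0, -0.0, 19.9]
ft_force: [-0.3, 0.1, 0.2]
finger_gap: 30.1
```

Call:
{"fn": "apply_moves", "kwargs": {"targets": "0 0 0 0 0 0 3; 0 0 0 0 0 1 3; 0 0 0 0 0 3 3; 0 0 0 0 0 4.5 3; 0 0 0 0 0 4.5 3"}}

```text
time: 15.65
tool_pos: [523.7, -144.1, 75.1]
tcp_rot: [-179.8, 0.2, 19.8]
ft_force: [-0.6, 0.3, 0.5]
finger_gap: 29.8
```

Call:
{"fn": "apply_moves", "kwargs": {"targets": "0 0 0 0 0 0 3; 0 0 0 0 0 0 3; 0 0 0 0 0 0 3; 0 0 0 0 0 0 3; 0 0 0 0 0 0 3"}}

```text
time: 16.15
tool_pos: [525.9, -144.2, 78.8]
tcp_rot: [180.0, -0.0, 19.9]
ft_force: [-0.3, 0.6, -0.2]
finger_gap: 30.1
```

```bash
python3 go.py 525.5 -144.1 30 19.9;  python3 - <<'E'
from h import *
o=[];t=sense()["tool_pos"]
for n,P,(dc,dr) in (("side",[620,-296,30],(0,0)),("side",[525,-144,50],(0,0))):
    im=snapshot(n)[:,:,::-1];c=proj(n,P)[0].astype(int)
    o.append(cv2.resize(im[c[0]-50:c[0]+50,c[1]-50:c[1]+50],None,fx=4,fy=4,interpolation=cv2.INTER_CUBIC))
cv2.imwrite("pics/b2.png",np.hstack(o))
E
```

```text
t 16.15 tcp [ 525.9 -144.2   78.8] [ 1.7997e+02 -4.0000e-02  1.9880e+01] gap 30.1 F [-0.3  0.6 -0.2]
rot [ 0.0006 -0.0007 -0.0003] shift cm [-0.04 -0.03  4.88] rows 0.9763088926769473
```

View pics/b2.png

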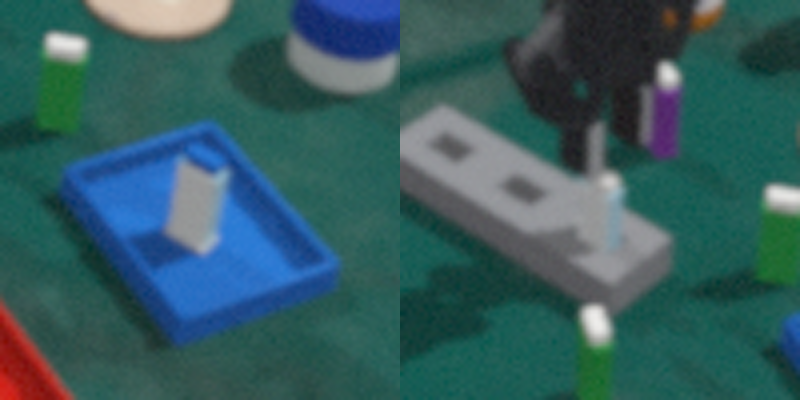

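Blue stands in the blue tray at panel [200,200]. The fingers sit over the white-stoppered sample at [210,607] in the right panel. I'll grip it.

Call:
{"fn": "apply_moves", "kwargs": {"targets": "0 0 0 0 0 1.3 3; 0 0 0 0 0 2.7 3; 0 0 0 0 0 3.9 3; 0 0 0 0 0 4.6 3; 0 0 0 0 0 4.9 3"}}

```text
time: 16.75
tool_pos: [524.4, -143.7, 27.4]
tcp_rot: [-179.9, 0.1, 19.9]
ft_force: [0.1, 0.4, -0.3]
finger_gap: 30.1
```

Call:
{"fn": "apply_moves", "kwargs": {"targets": "0 0 0 0 0 0 2; 0 0 0 0 0 0 1; 0 0 0 0 0 0 0.8; 0 0 0 0 0 0 0.8; 0 0 0 0 0 0 0.8"}}

```text
time: 17.25
tool_pos: [525.8, -144.2, 29.7]
tcp_rot: [180.0, -0.0, 19.9]
ft_force: [0.1, 0.4, -1.2]
finger_gap: 12.0
```

Call:
{"fn": "apply_moves", "kwargs": {"targets": "0 0 0 0 0 -1.5 0.8; 0 0 0 0 0 -4 0.8; 0 0 0 0 0 -7.5 0.8; 0 0 0 0 0 -11 0.8; 0 0 0 0 0 -14 0.8"}}

```text
time: 17.75
tool_pos: [525.8, -144.2, 171.9]
tcp_rot: [179.9, -0.1, 19.9]
ft_force: [0.0, -1.7, -0.0]
finger_gap: 12.1
```

```bash
python3 go.py 537 283 170 13.5
```

```text
t 17.75 tcp [ 525.8 -144.2  171.9] [ 1.7994e+02 -7.0000e-02  1.9880e+01] gap 12.1 F [ 0.  -1.7 -0. ]
rot [ 0.0009 -0.0012  0.1114] shift cm [ 15.58 -39.79   0.17] rows 8.546281894003274
```

Call:
{"fn": "apply_moves", "kwargs": {"targets": "0 0 0 0.8 -2 0 0.8; 0 0 0 2.2 -5.5 0 0.8; 0 0 0 3.8 -9.5 0 0.8; 0 0 0 5.3 -13.5 0 0.8; 0 0 0 6.9 -17.5 0 0.8"}}

```text
time: 18.25
tool_pos: [530.7, 45.4, 170.0]
tcp_rot: [180.0, -0.0, 19.9]
ft_force: [0.7, 0.2, -0.1]
finger_gap: 11.8
```

Call:
{"fn": "apply_moves", "kwargs": {"targets": "0 0 0 1.6 -4 0 0.8; 0 0 0 3.1 -8 0 0.8; 0 0 0 4.7 -12 0 0.8; 0 0 0 6 -15.5 0 0.8; 0 0 0 7.1 -18.2 0 0.8"}}

```text
time: 18.75
tool_pos: [535.3, 241.7, 170.0]
tcp_rot: [-180.0, -0.0, 20.0]
ft_force: [-0.1, -0.7, -0.2]
finger_gap: 11.6
```

Call:
{"fn": "apply_moves", "kwargs": {"targets": "0 0 0.03 0.8 -2.2 0 0.8; 0 0 0.07 1.4 -3.6 0 0.8; 0 0 0.11 1.58 -4.1 0 0.8; 0 0 0.11 1.58 -4.1 0 0.8; 0 0 0.11 1.58 -4.1 0 0.8"}}

```text
time: 19.25
tool_pos: [536.6, 283.0, 169.5]
tcp_rot: [180.0, 0.0, 13.7]
ft_force: [0.5, -0.3, -0.0]
finger_gap: 12.1
```

```bash
python3 go.py 538 283 110 13.5
```

```text
t 19.25 tcp [536.6 283.  169.5] [179.99   0.    13.66] gap 12.1 F [ 0.5 -0.3 -0. ]
rot [0.0002 0.     0.0027] shift cm [0.13 0.03 5.95] rows 1.191072441699739
```

Call:
{"fn": "apply_moves", "kwargs": {"targets": "0 0 0 0.13 0 1 0.8; 0 0 0 0.13 0 2.5 0.8; 0 0 0 0.13 0 4 0.8; 0 0 0 0.13 0 5.5 0.8; 0 0 0 0.13 0 6.5 0.8"}}

```text
time: 19.75
tool_pos: [536.7, 282.8, 101.4]
tcp_rot: [180.0, 0.2, 13.6]
ft_force: [0.0, -0.8, -1.3]
finger_gap: 11.7
```

Call:
{"fn": "apply_moves", "kwargs": {"targets": "0 0 0 0 0 0.8 0.8; 0 0 0 0 0 1.6 0.8; 0 0 0 0 0 2.4 0.8; 0 0 0 0 0 3 0.8; 0 0 0 0 0 3.3 0.8"}}

```text
time: 20.25
tool_pos: [537.8, 283.4, 70.6]
tcp_rot: [180.0, 0.0, 13.6]
ft_force: [-0.2, -0.7, 0.2]
finger_gap: 11.8
```

Call:
{"fn": "apply_moves", "kwargs": {"targets": "0 0 0 0 0 0 0.8; 0 0 0 0 0 0 0.8; 0 0 0 0 0 0 0.8; 0 0 0 0 0 0 0.8; 0 0 0 0 0 0 0.8"}}

```text
time: 20.75
tool_pos: [538.2, 283.5, 71.6]
tcp_rot: [-180.0, -0.0, 13.6]
ft_force: [-0.1, -0.4, -0.2]
finger_gap: 11.9
```

```bash
python3 go.py 538 283 70.7 13.5;  python3 - <<'E'
from h import *
o=[];t=sense()["tool_pos"]
print(proj("side",t+[0,0,4.3]),proj("side",[537,283,75]))
for n in C:
    im=snapshot(n)[:,:,::-1];cv2.imwrite(f"pics/{n}1.png",im);c=proj(n,t)[0].astype(int);print(n,c)
    print([ (d["at"],d["confidence"]) for q in("beam","sample_cell_center") for d in place_of(n,q)][:6])
    o.append(cv2.convertScaleAbs(cv2.resize(im[c[0]-45:c[0]+45,c[1]-40:c[1]+40],None,fx=5,fy=5,interpolation=cv2.INTER_CUBIC),alpha=1.3))
cv2.imwrite("pics/d1.png",np.hstack(o))
E
```

```text
t 20.75 tcp [538.2 283.5  71.6] [-1.800e+02 -3.000e-02  1.358e+01] gap 11.9 F [-0.1 -0.4 -0.2]
rot [-0.0001 -0.0005  0.0013] shift cm [-0.03  0.05  0.09] rows 0.021486309213719912
[[163.34993038 227.78979922]] [[163.8211131  227.49143556]]
side [164 227]
[([273.5, 343.8], 0.74), ([232.5, 314.4], 0.7), ([295.9, 241.3], 0.52), ([162.7, 226.9], 0.44)]
top [186 176]
[([186.2, 174.8], 0.56), ([214.1, 304.9], 0.61), ([277.1, 344.2], 0.61), ([303.3, 302.7], 0.48), ([229.0, 341.8], 0.47), ([188.4, 175.2], 0.46)]
```

View pics/d1.png

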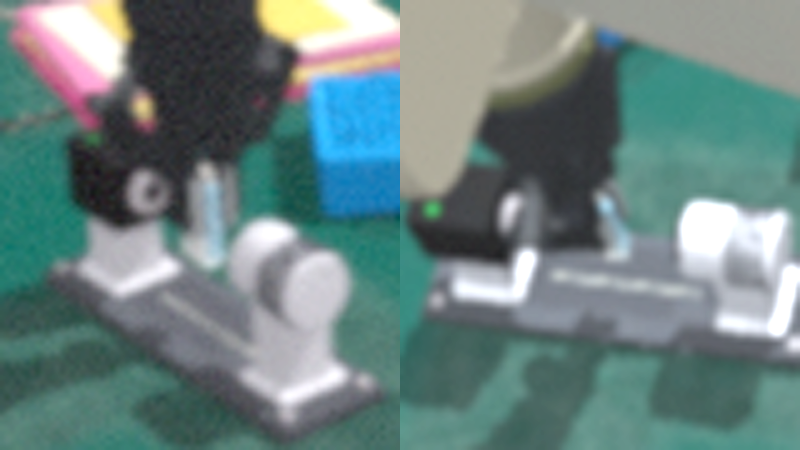

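The sample hangs in the gap between aperture [190,150] and lens [260,270] (side panel), clear of both. I'll refine the lateral axis by fitting the base-plate edges in the first, unoccluded pictures. I'll correct for camera bias with the cuvettes' gripped positions, which came out about 1.4 mm further in x than vision put them.

```bash
python3 - <<'E'
from h import *
from scipy.ndimage import map_coordinates
np.set_printoptions(precision=2,suppress=True)
I={}
for n in C:
    b=cv2.imread(f"pics/{n}0.png").astype(float); b=cv2.GaussianBlur(b,(0,0),.7)
    I[n]=b[:,:,1]-b[:,:,2]   # green minus red: table high, grey plate ~0
E=[("near",[(u,35,0) for u in np.linspace(-105,105,60)],(0,1)),
   ("right",[(-115,v,0) for v in np.linspace(-28,28,20)],(-1,0)),
   ("far",[(u,-35,10) for u in np.linspace(-35,35,25)],(0,-1))]
def meas(n,e,p,w=10):
    x,y,a=p;c,s=np.cos(a),np.sin(a)
    P=np.array(e[1],float);M=np.array([[c,s],[-s,c]])
    W=np.c_[P[:,:2]@M+[x,y],P[:,2]];nv=np.array([e[2]])@M
    t=np.arange(-w,w+.1,.5)
    prof=np.array([map_coordinates(I[n],proj(n,W+np.r_[nv[0]*k,0]).T,order=1) for k in t])
    g=np.diff(prof,axis=0);tm=(t[1:]+t[:-1])/2
    m=g.mean(1);i=m.argmax()
    # per point centroid of positive gradient
    gp=np.clip(g,0,None);off=(gp*tm[:,None]).sum(0)/gp.sum(0)
    return np.median(off),off.std(),tm[i],m.max(),np.polyfit(P[:,0],off,1)[0] if e[0]!="right" else 0
p0=np.array([536.8,282.75,np.radians(103.48)])
for n in C:
    for e in E: print(n,e[0],np.array(meas(n,e,p0)))
a,b=(138+96/5,188+146/5),(165+82/4.5,138+92/4.5)
X,r=tri(a,b);print("aperture",X,r,"L",(X[:2]-p0[:2])@[np.cos(p0[2]),np.sin(p0[2])],(X[:2]-p0[:2])@[-np.sin(p0[2]),np.cos(p0[2])])
E
```

```text
side near [-0.54  0.86 -1.75  1.11  0.01]
side right [-4.22  0.52 -6.25  1.16  0.  ]
side far [-2.17  4.24 -5.25  0.13 -0.11]
top near [ 0.33  1.07 -0.25  1.28  0.01]
top right [-1.29  0.11 -1.25  1.71  0.  ]
top far [ nan  nan 0.25 1.05  nan]
aperture [527.69 333.5   74.47] 0.31914836907537847 L 51.473009955275636 -2.9749124164204517<stdin>:20: RuntimeWarning: invalid value encountered in divide
```

```bash
python3 - <<'E'
from h import *
o=[];a=np.radians(103.6);M=np.array([[np.cos(a),np.sin(a)],[-np.sin(a),np.cos(a)]])
ctr=np.array([538.2,283.5]);p0=np.array([536.8,282.75])
W=lambda q,c:np.r_[np.array(q[:2])@M+c,q[2]]
for n in C:
    im=cv2.imread(f"pics/{n}1.png");c=proj(n,[538,283,75])[0].astype(int);k=10
    v=cv2.resize(im[c[0]-30:c[0]+30,c[1]-20:c[1]+20],None,fx=k,fy=k,interpolation=cv2.INTER_CUBIC)
    q=lambda P:tuple(int(t) for t in ((proj(n,P)[0]-c+[30,20]+.5)*k)[::-1])
    for s in(-11.25,):
        cv2.polylines(v,[np.array([q(W((s,t,z),ctr)) for t,z in((-6.25,51.9),(6.25,51.9),(6.25,99.9),(-6.25,99.9))])],True,(0,255,255),1)
    cv2.polylines(v,[np.array([q(W((s,6.25,z),ctr)) for s,z in((-11.25,51.9),(11.25,51.9),(11.25,99.9))])],False,(0,200,255),1)
    for l,col in((0,(255,0,255)),(-3,(0,0,255))): cv2.line(v,q(W((-60,l,75),p0)),q(W((60,l,75),p0)),col,1)
    o.append(v)
cv2.imwrite("pics/d2.png",np.hstack(o))
E
```

```text
(no output)
```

View pics/d2.png

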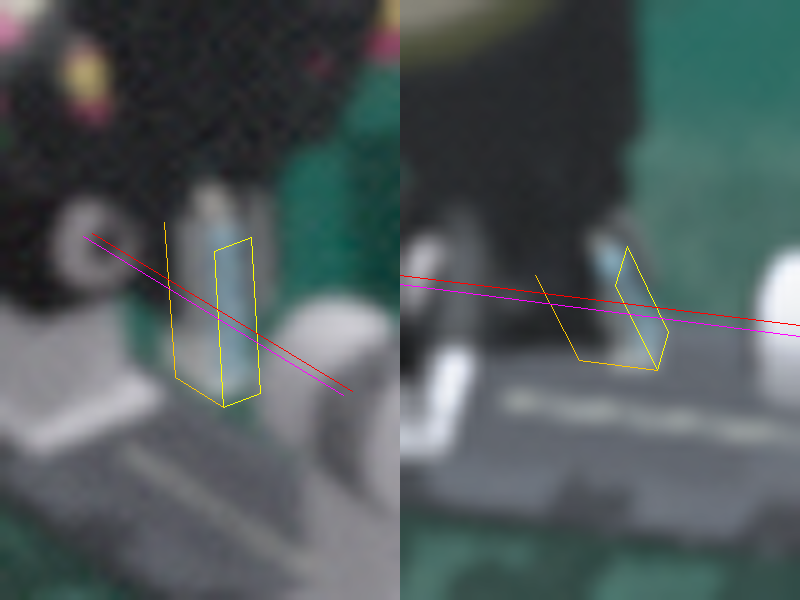

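The overlay shows the held glass about 1 mm off the axis line sideways. Base edges, aperture ring and barrel put the axis 0.7–3.5 mm to the same side as the cell's 1.5–2.4 mm, within the 5 mm tolerance. Height, yaw and upright are good. Handing in.

```bash
python3 -c "
from bench import *
s=sense();print(s['time'],s['tool_pos'],s['tcp_rot'],s['finger_gap'],s['ft_force'],abs(s['qd']).max());print(hand_in())"
```

```text
21.05 [537.9775488  283.47474823  71.30945533] [-1.79999935e+02 -1.70684498e-04  1.35790905e+01] 11.974130130791023 [-0.25929353  0.40173324  0.5051431 ] 0.11625509621243554
the job is handed in; nothing more can be done
None
```

I put the red cuvette in the red tray and the blue one in the blue tray. I handed the job in at 21 s with the white-stoppered sample held still and upright in the photometer's light path. The hand-in reported no verdict.

**Standards:** pictures taken after each release showed both cuvettes standing upright in their own trays. Blue touched the tray floor with about 8 N as it was set down.

**Sample:** the last reading showed a finger gap of 12.0 mm, the arm at rest and no force beyond noise. The glass centre was at about (538, 283, 75.5) mm. Its yaw was within about 1° of the light axis.

**Uncertain:** the sideways position is the weakest check. Base-plate edges, aperture ring and lamp barrel put the light axis 0.7 to 3.5 mm to one side of my first fit. The cell sits about 1.5 to 2.4 mm to that same side, so I estimate an error of about 1 to 2 mm against the 5 mm allowed. The picture also suggested the cell is a few millimetres towards the detector, well within the 20 mm allowed along the light.

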